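# Clamp the track case's lid with its draw latch

## Robot

A 6-joint arm with a two-finger parallel gripper is mounted at the origin on the work surface. World frame = base frame: x ahead of the robot, y to its left, z up, the work surface at z = 0. Lengths are in m, angles in rad, forces in N, time in s.
With the tool pointing down it reaches from about 0.35 to 0.875 m from the base axis. Payload 4.2 kg.
Tool frame: the origin (TCP) lies on the mounting face of the last link; the fingertips stand 182 mm ahead of it and the grasp point (between the pads) lies ahead of it (arm.tcp_to_grasp is the z of the grasp point in the tool frame, in m); z points along the fingers, y is the direction in which the jaws open and shut (so a half turn about z gives the same grasp; the last joint's range is limited). The gripper opens to 87 mm and grips with 3 to 60 N. Pads are 19 mm wide; open, the fingers measure 117 mm over their backs; the gripper's body (75 mm by 190 mm) begins 51 mm behind the grasp point.
Start: joints at [-0.956, 0.385, 0.008, 0, -1.194, -0.259], TCP at [0.218, -0.586, 0.405] pointing down, gripper open.
Joint ranges: [-3.14, 3.14], [-1.21, 2.06], [-1.07, 1.41], [-3.16, 2.05], [-2.99, -0.16], [-3.1, 3.1]. Speed limits (rad/s): [2.79, 2.79, 3.14, 3.14, 3.14, 3.14].

## Interface

Orientations are given as a 3x3 rotation matrix whose columns are the frame's x, y, z axes.
In Python, from plant import telemetry, cams, arm gives the robot as it stands.
- The arm moves only by the tool carry_out, never from a script. Its argument "deltas" is a list of rows, each a list of 2 entries, a list of its own where there are three numbers: the shift along the tool's x, y, z in cm, then the turn about the tool's z in degrees. A call has 1 to 12 rows; each row is the pose to reach, as a shift and turn from the pose commanded when the call began, along the tool's axes at that moment; what a row does not reach only later rows make up. A row lasts 1/12 s, in which the tool goes at most 41.7 mm and 7.16 degrees, less where a joint would pass 70% of its speed; a pose out of reach is approached as far as the arm can. A call with a gripper value outside its range is refused whole. "jaw" is the finger opening in cm, from 0 to 8.7, set as the call begins (left out, the last holds). The fingers move at their own pace and stop on an object; "force" is the grip in N (left out, the last holds). Time passes only in rows, so rows that repeat a pose let the fingers close. It gives the time, the measured TCP pose, the force and the opening at its end, in the units of the state.
- telemetry.observe(): the state, without advancing time (a new reading comes with each control period).
- cams.snapshot(name): name is "side" or "top"; returns a dict with "frame" (384x512x3 uint8, blue, green, red), "depth" (384x512 float32, m along the optical axis (not along the pixel's ray), 0 where there is no reading), "vfov" (degrees; the focal length in pixels is half the picture's height over the tangent of half this angle, whatever the lens; pixels are square), "cx", "cy" (the principal point, pixels), "k1" (the pictures are not rectified: a ray, as slopes to the right and down, at radius r is drawn at 1 + k1 r^2 times it, then the intrinsics apply), "cam_to_world" (4x4, takes a point from camera to world coordinates). Camera axes: x right, y up, looking along -z (the intrinsics and any distortion apply to the point x, -y, -z); pixel columns grow to the right and rows downward; lengths in m; the calibration is good to about 2 mm. A picture is of the moment at which its call begins.
- arm.finish_job(): hands the job in, once; it reports no verdict.
The state is a dict: "time_s": time; "joints": joint angles; "joint_vel": joint speeds; "joint_efforts": joint torques, N m; "ee_pos": TCP position; "ee_rot": TCP orientation; "contact_force": force on the tool from outside, world axes, zero at the start; "wrist_torque": the same for the moment, N m; "opening": finger opening in m.
Only numpy, scipy, OpenCV 4.12 (cv2) and the standard library are available. Lean on these libraries where they do the work, as an engineer would, in place of code of your own. Each camera call takes 0.05 s, during which the arm holds its last target.

## Task

Two wooden carry cases stand on the shelf with their latches open. On the larger one, swing the latch's wire loop over and hook it behind the keeper on the lid, then swing the lever back and fully down until it snaps past centre and clamps the lid. Leave the smaller case's latch open, and do not knock the race car or the clip with the track piece about.

Things in the scene. Friction and masses are not known exactly. Their poses are not given: they have to be found in the camera images.
- large_pivot (a point): Larger case: point on the lever's hinge axis, mid-width, 18 mm above the case's flat top, which is 130 mm above the shelf. Frame: z up, y along the hinge axis, x level from the pivot towards lid and keeper. The wooden case (fixed, 220 wide in y) reaches from x = -70 to a seam at +25 mm; from there to +80 mm is the lid, the case's other half, hinged along its bottom
- large_lever (a joint): Its lever, rad. 0: shut, lying level, pointing to -x. Grows as it swings up and over: 1.57 upright, 2.0 to 2.3 (leaning to +x) at the start. Stays where left; 1 N at its end moves it. With the loop hooked, swinging it down draws the lid in against a springy seal (up to about 5 N at the lever's end); near 0.25 rad it passes centre and is then held down at 0
- large_end (a point): Middle of the lever's thickened end: 28 mm wide (y), 16 long, 12 thick; the lever itself is a steel plate 24 wide, 8 thick. This point moves on a circle of 49 mm about the pivot: for lever value s its place in the pivot frame is x = -49 cos s + 2 sin s, z = 49 sin s + 2 cos s (mm)
- large_pin (a point): Pin on the lever about which the wire loop turns, parallel to y, 16 mm from the pivot: for lever value s its place in the pivot frame is x = -16 cos(s - 0.262), z = 16 sin(s - 0.262) (mm)
- large_bar (a point): Centre of the loop's crossbar, 62 mm from the pin. Bar along y, 8 mm thick, with flat round end buttons 15 across, 50 mm apart outside to outside (pinch them from above). The 6 mm legs, 38 apart, pass outside the lever, the bar clears its end. Starts thrown back (up and to -x) on a stop; turns easily, falls to the side it leans to. Let down, it lies 62 to 67 mm from the pivot
- large_keeper (a point): Keeper, a steel hook 18 mm wide (y) on the lid's top: the point is on the far (+x) face of its upright lip, at pivot height (2 mm lower when ajar), 41 mm from the pivot with the lid shut, 50 ajar. The lip rises 11 mm above the point and has a 4 mm overhang towards +x at its top; 4 mm below the point a foot runs 30 mm to +x, on which the bar can lie
- large_lid (a joint): Lid of the larger case, rad about its bottom hinge: 0 shut, 0.06 ajar (8 mm gap at the top), where its seal pushes it at the start; clamped at about 0.01
- small_lever (a joint): Lever of the smaller case (140 wide, 95 high, same latch, either to the left or the right of the larger one), rad, 0 shut; starts open at 2.0 to 2.3 and is to be left so
- race_car: black plastic toy race car, 160 long, 66 wide, 45 high, standing between the two cases; a bystander. Origin under its middle
- track_clip: spring clip 50 x 45 holding a wooden track piece upright, 110 high, on the robot's side of the shelf; a bystander. Origin under its middle
Not all that is in view belongs to the job. Leave any purple look-alike of the part that bears small_lever alone.

How it is judged:
By the outcome, as a careful person would: the job done as asked, in the order asked, and still so for the second after the job is handed in, with the robot touching nothing.
It also fails if it takes over 48 s, if anything falls off the work surface, if the arm or the gripper's body presses on something with over 40 N, if the wrist force passes 120 N, or if a joint passes its speed limit or range.

## Working session

There is one attempt and no reset: what is moved stays moved. The work goes in short steps, Python scripts to look and compute and a tool call to move; the robot and the scene stay as the last step left them, time stands still between calls to the robot, and variables do not carry over. Pictures are saved under pics/ and viewed, and the job is handed in when it is done.

Besides the shell and the picture viewer there is one more tool, called after "Call:" by a JSON object that holds its "method" and its "body". carry_out: Moves the arm, as the interface text tells. Its arguments: {"type":"object","properties":{"deltas":{"type":"array","items":{"type":"array"}},"jaw":{"type":"number"},"force":{"type":"number"}},"required":["deltas"]}

```bash
ls; mkdir -p pics
cat > h.py <<'E'
import numpy as np, cv2
from plant import telemetry, cams, arm
def snap(n,save=None):
    s=cams.snapshot(n); np.savez('/tmp/%s.npz'%n,**s)
    if save: cv2.imwrite('pics/'+save,s['frame'])
    return s
def load(n): return dict(np.load('/tmp/%s.npz'%n))
def K(s):
    f=192/np.tan(np.radians(float(s['vfov']))/2)
    return np.array([[f,0,float(s['cx'])],[0,f,float(s['cy'])],[0,0,1]])
def und(s,uv):
    return cv2.undistortPoints(np.array(uv,float).reshape(-1,1,2),K(s),np.array([float(s['k1']),0,0,0])).reshape(-1,2)
def px(s,u,v,d=None):
    if d is None: d=float(s['depth'][int(round(v)),int(round(u))])
    a=und(s,[[u,v]])[0]
    return (s['cam_to_world']@np.array([a[0]*d,-a[1]*d,-d,1]))[:3]
def cloud(s):
    h,w=s['depth'].shape; uu,vv=np.meshgrid(np.arange(w),np.arange(h))
    a=und(s,np.stack([uu.ravel(),vv.ravel()],1)); d=s['depth'].ravel()
    P=np.stack([a[:,0]*d,-a[:,1]*d,-d,np.ones_like(d)],1)@s['cam_to_world'].T
    P=P[:,:3]; P[d==0]=np.nan
    return P.reshape(h,w,3)
def proj(s,p):
    c=np.linalg.inv(s['cam_to_world'])@np.append(p,1); x,y=c[0]/-c[2],-c[1]/-c[2]
    k=1+float(s['k1'])*(x*x+y*y); m=K(s)@[x*k,y*k,1]; return m[:2]
E
python3 - <<'E'
from h import *
for n in('side','top'):
    s=snap(n,n+'0.png'); print(n,s['vfov'],s['k1'],s['cam_to_world'].round(3).tolist())
print(telemetry.observe(),arm.tcp_to_grasp,[a for a in dir(arm) if a[0]!='_'])
E
```

```text
pics
side 48.749817497883754 0.055548419524787056 [[-0.963, 0.174, -0.208, 0.213], [-0.27, -0.666, 0.696, 0.928], [-0.017, 0.726, 0.688, 0.973], [0.0, 0.0, 0.0, 1.0]]
top 44.3633226048473 0.04561357666284372 [[0.027, 0.982, -0.187, 0.202], [-1.0, 0.025, -0.013, 0.063], [-0.008, 0.187, 0.982, 1.539], [0.0, 0.0, 0.0, 1.0]]
{'time_s': 0.1, 'joints': array([-9.56444217e-01,  3.85496209e-01,  6.78567939e-03, -3.96652708e-04,
       -1.19401557e+00, -2.58627310e-01]), 'joint_vel': array([ 0.00036944, -0.00080125,  0.0033084 ,  0.00180288, -0.00240423,
       -0.00048727]), 'joint_efforts': array([-3.24540661e-04, -3.91690099e+01,  1.87933445e+01,  4.23186824e+00,
        1.34156473e-02, -6.80809990e-05]), 'ee_pos': array([ 0.21765638, -0.58569451,  0.40377342]), 'ee_rot': array([[-9.37445194e-01, -3.48131945e-01, -8.10974826e-04],
       [-3.48132862e-01,  9.37443496e-01,  1.78949077e-03],
       [ 1.37264175e-04,  1.95987651e-03, -9.99998070e-01]]), 'contact_force': array([-0.06095561,  0.13832587, -1.06218334]), 'wrist_torque': array([ 0.02069816, -0.06846821, -0.00513132]), 'opening': 0.08714682118291943} 0.1635 ['MotionError', 'finish_job', 'tcp_to_grasp']
```

View pics/side0.png

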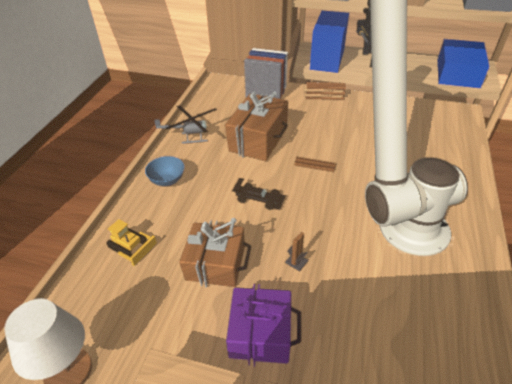

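View pics/top0.png

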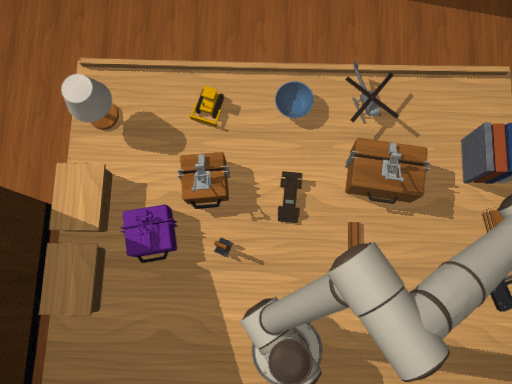

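Run:
```python
from h import *
a=load('side')['frame'][80:170,215:300]; b=load('top')['frame'][125:215,335:440]
cv2.imwrite('pics/c1.png',cv2.resize(a,None,fx=6.5,fy=6.5,interpolation=cv2.INTER_CUBIC)); cv2.imwrite('pics/c2.png',cv2.resize(b,None,fx=6.5,fy=6.5,interpolation=cv2.INTER_CUBIC))
s=load('top');P=cloud(s)
sub=P[125:215,335:440].reshape(-1,3); 
# flat top
m=(abs(sub[:,2]-.130)<.006); q=sub[m][:,:2].astype(np.float32); print(m.sum(), np.median(sub[m][:,2]), cv2.minAreaRect(q*1000))
for z in (.14,.15,.16,.17,.18,.19,.2,.21,.22):
    m=abs(sub[:,2]-z)<.005; print(z,m.sum(), sub[m].mean(0).round(4) if m.any() else '')
```

```text
2700 0.12886654835180233 ((561.87060546875, -299.88250732421875), (240.54281616210938, 155.76548767089844), 82.6104507446289)
0.14 144 [ 0.5619 -0.2936  0.1379]
0.15 35 [ 0.5626 -0.2998  0.1512]
0.16 42 [ 0.5771 -0.3018  0.1598]
0.17 59 [ 0.559  -0.2972  0.1693]
0.18 34 [ 0.5593 -0.297   0.1803]
0.19 36 [ 0.556  -0.2979  0.1911]
0.2 78 [ 0.5356 -0.2962  0.2007]
0.21 16 [ 0.5082 -0.2884  0.2076]
0.22 1 [ 0.5108 -0.2699  0.215 ]
```

View pics/c1.png

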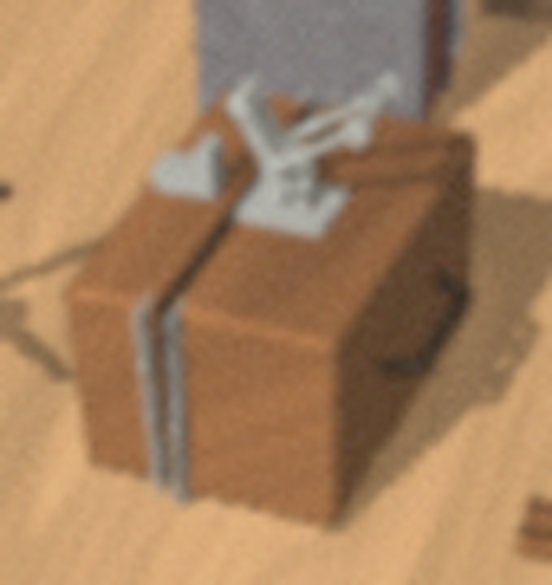

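View pics/c2.png

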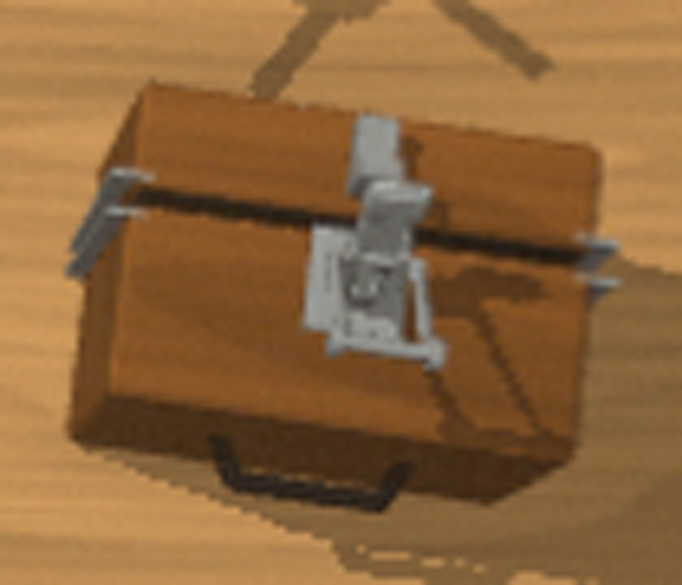

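Run:
```python
from h import *
s=load('top');t=load('side')
def zray(s,u,v,z):
    a=px(s,u,v,1.0); c=s['cam_to_world'][:3,3]; k=(z-c[2])/(a[2]-c[2]); return c+k*(a-c)
C=lambda x,y:(334.5+(x+.5)/6.5,124.5+(y+.5)/6.5)
T=lambda x,y:(214.5+(x+.5)/6.5,79.5+(y+.5)/6.5)
for n,p in dict(fl=(148,83),fr=(598,150),nr=(562,458),nl=(105,395),seamL=(140,197),seamR=(580,255)).items():
    print(n,zray(s,*C(*p),.13).round(4))
for n,p in dict(fl=(75,292),nl=(337,342),nr=(472,137)).items(): print('side',n,zray(t,*T(*p),.13).round(4))
P=cloud(s); 
def show(P,m,name):
    print(name)
    for p in P[m]: print((p*1000).round(0))
for cam,S,F,x in(('top',s,C,[('end',395,198),('endL',365,195),('endR',425,195),('btnL',335,350),('btnR',433,355),('barmid',385,350),('keep',378,130),('keeplip',365,175),('base',322,250)]),
               ('side',t,T,[('end',248,88),('btn',385,85),('btn2',362,130),('keeplip',208,150)])):
    PP=cloud(S)
    for n,a,b in x:
        u,v=F(a,b); i,j=int(round(v)),int(round(u)); print(cam,n,(u,v),(PP[i-1:i+2,j-1:j+2].reshape(-1,3)*1000).round(0)[[4,1,3,5,7]].tolist())
```

```text
fl [ 0.6513 -0.2023  0.13  ]
fr [ 0.6229 -0.4135  0.13  ]
nr [ 0.4742 -0.3918  0.13  ]
nl [ 0.4987 -0.181   0.13  ]
seamL [ 0.595  -0.1981  0.13  ]
seamR [ 0.5715 -0.4034  0.13  ]
side fl [ 0.6457 -0.1953  0.13  ]
side nl [ 0.5012 -0.1867  0.13  ]
side nr [ 0.4762 -0.3923  0.13  ]
top end (395.34615384615387, 155.03846153846155) [[577.0, -298.0, 201.0], [582.0, -300.0, 194.0], [577.0, -295.0, 202.0], [577.0, -300.0, 204.0], [575.0, -298.0, 200.0]]
top endL (390.7307692307692, 154.57692307692307) [[578.0, -287.0, 196.0], [582.0, -288.0, 194.0], [598.0, -302.0, 127.0], [577.0, -289.0, 202.0], [577.0, -289.0, 190.0]]
top endR (399.96153846153845, 154.57692307692307) [[578.0, -312.0, 201.0], [582.0, -314.0, 196.0], [578.0, -310.0, 198.0], [599.0, -336.0, 127.0], [577.0, -314.0, 194.0]]
top btnL (386.11538461538464, 178.4230769230769) [[508.0, -270.0, 202.0], [510.0, -269.0, 205.0], [508.0, -268.0, 199.0], [506.0, -271.0, 210.0], [505.0, -270.0, 202.0]]
top btnR (401.1923076923077, 179.19230769230768) [[506.0, -313.0, 203.0], [508.0, -312.0, 207.0], [505.0, -309.0, 206.0], [506.0, -316.0,
[... 687 characters left out ...]
, -283.0, 131.0]]
side end (252.73076923076923, 93.11538461538461) [[580.0, -305.0, 198.0], [581.0, -310.0, 198.0], [581.0, -298.0, 202.0], [577.0, -309.0, 196.0], [578.0, -297.0, 199.0]]
side btn (273.8076923076923, 92.65384615384616) [[506.0, -308.0, 207.0], [505.0, -304.0, 213.0], [510.0, -311.0, 204.0], [503.0, -308.0, 207.0], [507.0, -310.0, 201.0]]
side btn2 (270.2692307692308, 99.57692307692308) [[509.0, -264.0, 206.0], [510.0, -266.0, 208.0], [513.0, -268.0, 203.0], [507.0, -271.0, 201.0], [509.0, -264.0, 201.0]]
side keeplip (246.5769230769231, 102.65384615384616) [[601.0, -300.0, 158.0], [604.0, -310.0, 155.0], [603.0, -295.0, 161.0], [601.0, -310.0, 152.0], [602.0, -301.0, 153.0]]
```

```bash
cat >> h.py <<'E'
PSI=-0.12; PIV=np.array([.554,-.297,.148])
EX=np.array([np.cos(PSI),np.sin(PSI),0]);EY=np.array([-np.sin(PSI),np.cos(PSI),0])
def rel(p): d=np.asarray(p)-PIV; return np.array([d@EX,d@EY,d[2]])
def delta(target_tcp,psi=PSI):
    o=telemetry.observe(); R=o['ee_rot']; d=R.T@(np.array(target_tcp)-o['ee_pos'])
    y=np.degrees(np.arctan2(R[1,1],R[0,1])); 
    return (d*100).round(2), round(y-(90+np.degrees(psi)),2)
def state():
    o=telemetry.observe(); g=o['ee_pos']+o['ee_rot'][:,2]*.1635; print('t',round(o['time_s'],2),'grasp rel mm',(rel(g)*1000).round(1),'F',o['contact_force'].round(1),'open',round(o['opening']*1000,1))
E
python3 - <<'E'
from h import *
P=cloud(load('top')); b=P[125:230,430:512].reshape(-1,3); b=b[np.isfinite(b).all(1)&(b[:,1]<-.4)]
print('books maxz',b[:,2].max()); m=b[:,2]>.1; print(b[m].min(0),b[m].max(0))
print(delta([.507,-.2915,.46]))
P=cloud(load('top'))[125:215,335:440].reshape(-1,3)
for p in P[P[:,2]>.19]: print(rel(p).round(3)*1000) if abs(rel(p)[0]+.046)<.02 else 0
E
```

```text
books maxz 0.5970831074584466
[ 0.32036535 -0.66699093  0.1002365 ] [ 0.69652484 -0.40007654  0.59708311]
(array([-37.37,  17.52,  -5.59]), np.float64(27.25))
[-28.  20.  42.]
[-29.  18.  45.]
[-31.  18.  44.]
[-36.  21.  49.]
[-35.  18.  48.]
[-29. -17.  43.]
[-41.  23.  57.]
[-42.  21.  61.]
[-33. -16.  48.]
[-33. -19.  49.]
[-41.  23.  46.]
[-45.  23.  60.]
[-46.  22.  67.]
[-43.  17.  57.]
[-42.  14.  55.]
[-35. -17.  45.]
[-37. -18.  54.]
[-47.  25.  56.]
[-47.  22.  57.]
[-48.  21.  64.]
[-46.  17.  58.]
[-45.  13.  56.]
[-45.  11.  57.]
[-44.   8.  55.]
[-44.   5.  57.]
[-43.   2.  55.]
[-44.  -0.  58.]
[-42.  -4.  52.]
[-42.  -7.  53.]
[-38. -20.  46.]
[-40. -21.  55.]
[-39. -24.  52.]
[-49.  23.  51.]
[-49.  21.  54.]
[-51.  20.  62.]
[-48.  16.  54.]
[-48.  13.  54.]
[-47.  10.  54.]
[-47.   7.  53.]
[-47.   5.  56.]
[-45.   0.  50.]
[-46.  -1.  57.]
[-46.  -4.  56.]
[-45.  -9.  57.]
[-45. -12.  57.]
[-44. -15.  57.]
[-44. -18.  55.]
[-44. -20.  59.]
[-45. -22.  63.]
[-53.  24.  57.]
[-52.  21.  54.]
[-52.  19.  56.]
[-49.   6.  50.]
[-49.   3.  52.]
[-49.   1.  53.]
[-49.  -2.  54.]
[-48.  -5.  52.]
[-48.  -7.  56.]
[-48. -10.  55.]
[-47. -13.  56.]
[-48. -15.  58.]
[-47. -18.  58.]
[-46. -21.  55.]
[-46. -24.  55.]
[-49. -14.  51.]
[-50. -16.  54.]
[-49. -19.  54.]
[-52. -19.  66.]
[-49. -24.  57.]
[-52. -20.  52.]
[-52. -22.  54.]
[-51. -25.  55.]
```

Call:
{"method": "carry_out", "body": {"deltas": [[[0,0,-5.6],0],[[-4,2,-5.6],3],[[-8,4,-5.6],7],[[-12,6,-5.6],11],[[-16,8,-5.6],15],[[-20,10,-5.6],19],[[-24,12,-5.6],23],[[-28,14,-5.6],27.2],[[-32,16,-5.6],27.2],[[-35,17,-5.6],27.2],[[-37.4,17.5,-5.6],27.2],[[-37.4,17.5,-5.6],27.2]], "jaw": 7.2, "force": 5}}

```text
time_s: 1.1
ee_pos: [0.5117, -0.2877, 0.4595]
ee_rot: [[-0.994, 0.113, 0.0], [0.113, 0.994, 0.001], [-0.0, 0.001, -1.0]]
contact_force: [-0.3, 0.4, -1.2]
opening: 0.072
```

Call:
{"method": "carry_out", "body": {"deltas": [[[0,0,0],0],[[0,0,0],0],[[0,0,0],0]]}}

```text
time_s: 1.35
ee_pos: [0.5067, -0.2921, 0.4606]
ee_rot: [[-0.993, 0.12, -0.001], [0.12, 0.993, 0.0], [0.001, 0.0, -1.0]]
contact_force: [0.7, -1.1, 0.0]
opening: 0.072
```

Run:
```python
from h import *
state(); print(delta(PIV-.0465*EX+[0,0,.052+.0105+.1635]))
```

```text
t 1.35 grasp rel mm [-47.7  -0.7 149.1] F [ 0.7 -1.1  0. ] open 72.0
(array([-0.11,  0.08,  8.66]), np.float64(0.0))
```

Call:
{"method": "carry_out", "body": {"deltas": [[[-0.1,0.1,3],0],[[-0.1,0.1,5.5],0],[[-0.1,0.1,7.5],0],[[-0.1,0.1,8.6],0],[[-0.1,0.1,8.6],0],[[-0.1,0.1,8.6],0]]}}

```text
time_s: 1.85
ee_pos: [0.5082, -0.2915, 0.3752]
ee_rot: [[-0.993, 0.12, -0.0], [0.12, 0.993, -0.001], [-0.0, -0.001, -1.0]]
contact_force: [-0.2, -0.1, 0.1]
opening: 0.0722
```

Run:
```python
from h import *
state(); s=snap('side'); cv2.imwrite('pics/d1.png',cv2.resize(s['frame'][60:160,200:310],None,fx=6,fy=6,interpolation=cv2.INTER_CUBIC))
```

```text
t 1.85 grasp rel mm [-46.2  -0.1  63.7] F [-0.2 -0.1  0.1] open 72.2
```

View pics/d1.png

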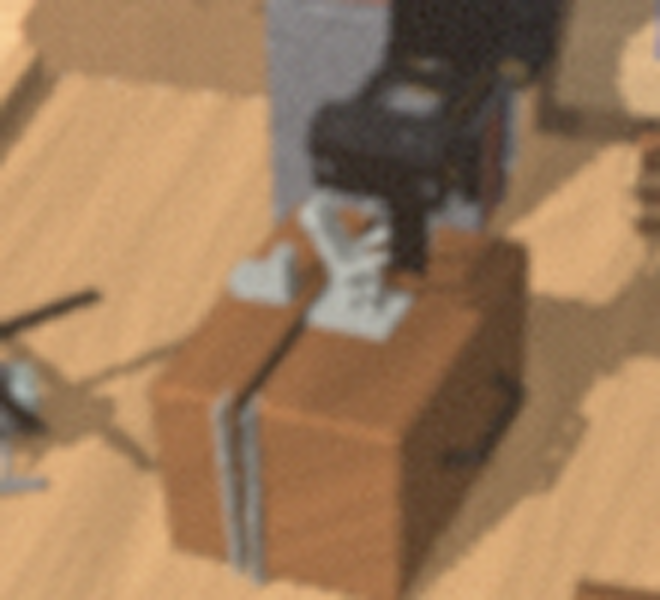

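The near finger (about px 405,225 in the crop) hides the bar's button, and the body stands clear of the lever end. I am closing the jaws.

Call:
{"method": "carry_out", "body": {"deltas": [[[0,0,0],0],[[0,0,0],0],[[0,0,0],0],[[0,0,0],0],[[0,0,0],0],[[0,0,0],0]], "jaw": 4.4, "force": 6}}

```text
time_s: 2.4
ee_pos: [0.5083, -0.2918, 0.3757]
ee_rot: [[-0.993, 0.118, 0.0], [0.118, 0.993, -0.003], [-0.001, -0.003, -1.0]]
contact_force: [-0.6, -5.8, 0.5]
opening: 0.0499
```

Run:
```python
from h import *
state()
# lever refit from first images
for n in('top','side'):
    P=cloud(load(n)).reshape(-1,3)
pin=lambda s:(-16*np.cos(s-.262),16*np.sin(s-.262))
for s in(2.0,2.1,2.2):
    px_,pz=pin(s); print(s,'pin',px_,pz,'dist from (-46.5,52)',np.hypot(px_+46.5,pz-52))
px_,pz=pin(2.03); a0=np.arctan2(52-pz,-46.5-px_)
print(a0)
af=np.arctan2(5-pz,np.sqrt(62**2-(5-pz)**2))
for a in np.linspace(a0,af,13): print((px_+62*np.cos(a)).round(1),(pz+62*np.sin(a)).round(1))
```

```text
t 2.4 grasp rel mm [-45.8  -0.8  64.2] F [-0.6 -5.8  0.5] open 49.9
2.0 pin 2.662810785774628 15.77686403310754 dist from (-46.5,52) 61.0663372377438
2.1 pin 4.224566063590592 15.432207929339167 dist from (-46.5,52) 62.531472230091076
2.2 pin 5.7441108737550355 14.93335830515056 dist from (-46.5,52) 64.05765409007388
2.5100079696495445
-46.9 52.3
-37.5 62.5
-26.2 70.3
-13.3 75.5
0.4 77.6
14.2 76.7
27.4 72.7
39.5 65.9
49.7 56.6
57.6 45.3
62.8 32.5
65.1 18.8
64.2 5.0
```

Call:
{"method": "carry_out", "body": {"deltas": [[[-0.45,-0.1,-0.53],0],[[-0.94,-0.1,-1.02],0],[[-1.5,-0.1,-1.45],0],[[-2.07,-0.1,-1.8],0],[[-2.7,-0.1,-2.1],0],[[-3.36,-0.1,-2.32],0],[[-4.04,-0.1,-2.46],0],[[-4.73,-0.1,-2.53],0],[[-5.42,-0.1,-2.52],0],[[-6.11,-0.1,-2.44],0],[[-6.11,-0.1,-2.44],0],[[-6.11,-0.1,-2.44],0]]}}

```text
time_s: 3.4
ee_pos: [0.5701, -0.2998, 0.4004]
ee_rot: [[-0.993, 0.118, 0.003], [0.118, 0.993, -0.003], [-0.003, -0.003, -1.0]]
contact_force: [-0.7, -6.4, 0.1]
opening: 0.0499
```

Run:
```python
from h import *
state(); s=snap('side'); cv2.imwrite('pics/d2.png',cv2.resize(s['frame'][60:160,200:310],None,fx=6,fy=6,interpolation=cv2.INTER_CUBIC))
```

```text
t 3.4 grasp rel mm [16.8 -1.3 88.9] F [-0.7 -6.4  0.1] open 49.9
```

View pics/d2.png

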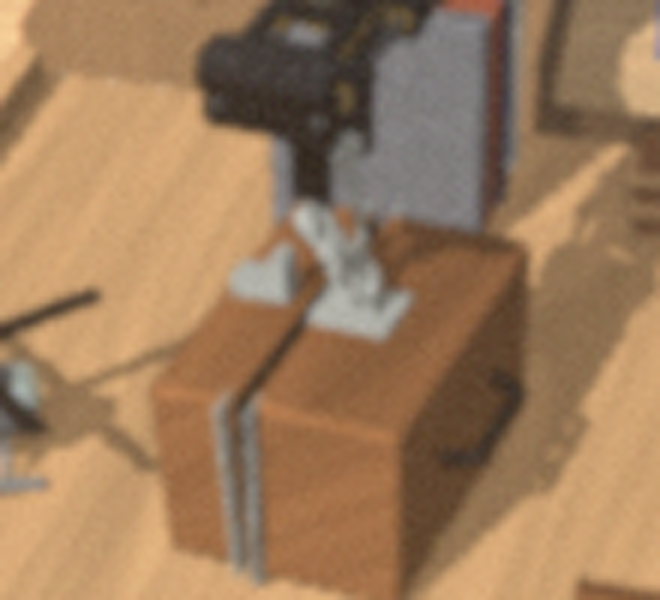

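Call:
{"method": "carry_out", "body": {"deltas": [[[-0.66,-0.1,0.17],0],[[-1.32,-0.1,0.4],0],[[-1.93,-0.1,0.7],0],[[-2.53,-0.1,1.08],0],[[-3.05,-0.1,1.52],0],[[-3.55,-0.1,2.01],0],[[-3.96,-0.1,2.55],0],[[-4.34,-0.1,3.14],0],[[-4.62,-0.1,3.76],0],[[-4.86,-0.1,4.42],0],[[-5.0,-0.1,5.1],0],[[-5.09,-0.1,5.79],0]]}}

```text
time_s: 4.45
ee_pos: [0.6204, -0.3065, 0.3405]
ee_rot: [[-0.993, 0.118, 0.001], [0.118, 0.993, -0.001], [-0.001, -0.001, -1.0]]
contact_force: [0.3, -7.1, 0.6]
opening: 0.0504
```

Call:
{"method": "carry_out", "body": {"deltas": [[[0,0,0.3],0],[[0.05,0,0.7],0],[[0.05,0,0.9],0],[[0.05,0,0.9],0]]}}

```text
time_s: 4.78
ee_pos: [0.6197, -0.3065, 0.331]
ee_rot: [[-0.993, 0.119, 0.0], [0.119, 0.993, -0.001], [-0.001, -0.001, -1.0]]
contact_force: [0.8, -6.9, -0.3]
opening: 0.0498
```

Run:
```python
from h import *
state(); s=snap('side'); t=snap('top');cv2.imwrite('pics/d3.png',np.hstack([cv2.resize(s['frame'][60:160,200:300],None,fx=4,fy=4,interpolation=cv2.INTER_CUBIC),cv2.resize(t['frame'][125:225,335:435],None,fx=4,fy=4,interpolation=cv2.INTER_CUBIC)]))
```

```text
t 4.78 grasp rel mm [66.5 -1.8 19.5] F [ 0.8 -6.9 -0.3] open 49.8
```

View pics/d3.png

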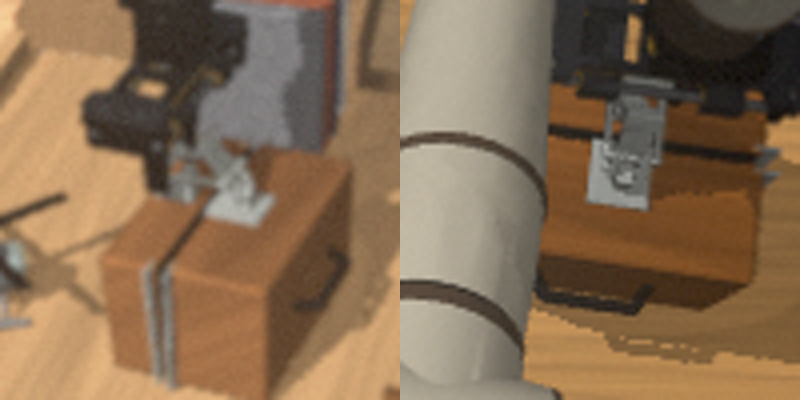

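Call:
{"method": "carry_out", "body": {"deltas": [[[0.05,0,0.3],0],[[0.1,0,0.6],0],[[0.1,0,0.7],0],[[0.1,0,0.7],0]]}}

```text
time_s: 5.22
ee_pos: [0.6185, -0.3064, 0.324]
ee_rot: [[-0.993, 0.119, -0.0], [0.119, 0.993, -0.001], [-0.0, -0.001, -1.0]]
contact_force: [1.6, -7.4, -0.1]
opening: 0.05
```

Call:
{"method": "carry_out", "body": {"deltas": [[[0,0,0],0],[[0,0,0],0],[[0,0,0],0],[[0,0,0],0]], "jaw": 7}}

```text
time_s: 5.55
ee_pos: [0.6181, -0.3049, 0.3243]
ee_rot: [[-0.993, 0.118, -0.001], [0.118, 0.993, 0.002], [0.002, 0.001, -1.0]]
contact_force: [0.6, -0.8, -0.3]
opening: 0.0668
```

Call:
{"method": "carry_out", "body": {"deltas": [[[0,0,-2],0],[[0,0,-5],0],[[0,0,-8],0],[[0,0,-8],0],[[0,0,-8],0]], "jaw": 7}}

```text
time_s: 5.97
ee_pos: [0.6182, -0.3052, 0.4077]
ee_rot: [[-0.993, 0.118, 0.005], [0.118, 0.993, -0.001], [-0.005, 0.0, -1.0]]
contact_force: [-0.0, 0.1, -0.5]
opening: 0.0698
```

Run:
```python
from h import *
state(); s=snap('side'); t=snap('top');cv2.imwrite('pics/d4.png',np.hstack([cv2.resize(s['frame'][80:145,215:280],None,fx=6,fy=6,interpolation=cv2.INTER_CUBIC),cv2.resize(t['frame'][125:190,365:430],None,fx=6,fy=6,interpolation=cv2.INTER_CUBIC)]))
```

```text
t 5.97 grasp rel mm [65.5 -0.5 96.2] F [-0.   0.1 -0.5] open 69.8
```

View pics/d4.png

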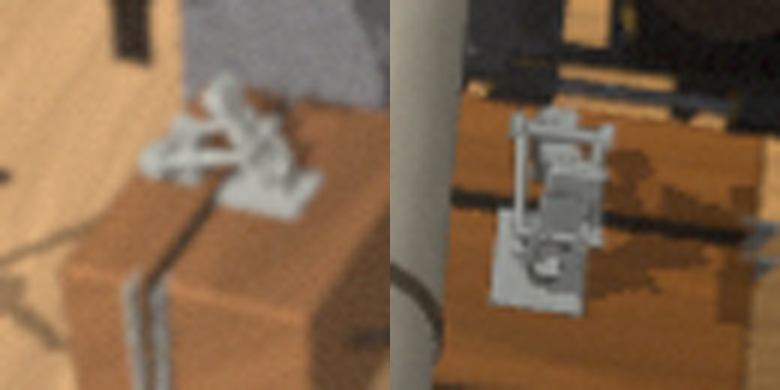

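The loop now lies forward. In the top crop the buttons are at about (518,122) and (605,135), beyond the keeper lip. In the side crop the bar is low, at (152,160), behind the lip. Next I check the heights.

Run:
```python
from h import *
t=load('top');P=cloud(t)
def at(u,v):
    i,j=int(round(v)),int(round(u)); return [(rel(P[a,b])*1000).round(0).tolist() for a,b in((i,j),(i+1,j),(i,j-1),(i,j+1))]
C=lambda x,y:(364.5+(x-390+.5)/6,124.5+(y+.5)/6)
for n,x,y in(('bL',518,124),('bR',606,137),('bar',560,131),('leverend',585,178),('lev',575,205),('lip',560,155)): print(n,at(*C(x,y)))
s=load('side');P=cloud(s)
S=lambda x,y:(214.5+(x+.5)/6,79.5+(y+.5)/6)
for n,x,y in(('b',152,160),('bar',165,140),('leverend',222,85),('lip',185,122),('levface',225,110)): print(n,at(*S(x,y)))
```

```text
bL [[66.0, 20.0, 3.0], [63.0, 20.0, 5.0], [67.0, 22.0, -1.0], [67.0, 17.0, 1.0]]
bR [[68.0, -26.0, -1.0], [62.0, -25.0, 6.0], [66.0, -22.0, 4.0], [75.0, -34.0, -21.0]]
bar [[66.0, -1.0, 3.0], [64.0, -2.0, -1.0], [67.0, 1.0, -0.0], [66.0, -4.0, 4.0]]
leverend [[29.0, -5.0, 48.0], [26.0, -5.0, 49.0], [28.0, -1.0, 50.0], [29.0, -7.0, 48.0]]
lev [[19.0, -5.0, 27.0], [16.0, -5.0, 28.0], [20.0, -3.0, 23.0], [18.0, -7.0, 32.0]]
lip [[53.0, -2.0, 5.0], [49.0, -1.0, 9.0], [51.0, 3.0, 11.0], [53.0, -4.0, 7.0]]
b [[68.0, 19.0, 2.0], [65.0, 25.0, 2.0], [71.0, 20.0, 3.0], [63.0, 19.0, 3.0]]
bar [[70.0, -5.0, -0.0], [65.0, 6.0, 4.0], [172.0, -211.0, -145.0], [65.0, -3.0, 2.0]]
leverend [[28.0, -0.0, 48.0], [30.0, -4.0, 42.0], [31.0, 2.0, 49.0], [29.0, -10.0, 43.0]]
lip [[64.0, -19.0, 5.0], [62.0, -14.0, 5.0], [70.0, -23.0, 2.0], [62.0, -22.0, 4.0]]
levface [[22.0, 15.0, 43.0], [25.0, 8.0, 34.0], [28.0, 11.0, 39.0], [23.0, 4.0, 36.0]]
```

Call:
{"method": "carry_out", "body": {"deltas": [[[0.4,0,0],0],[[0.8,-0.1,0],0],[[0.8,-0.1,0],0],[[0.8,-0.1,0],0],[[0.8,-0.1,0],0],[[0.8,-0.1,0],0],[[0.8,-0.1,1],0],[[0.8,-0.1,2],0],[[0.8,-0.1,3],0],[[0.8,-0.1,3.5],0],[[0.8,-0.1,3.5],0],[[0.8,-0.1,3.5],0]], "jaw": 0, "force": 20}}

```text
time_s: 7.07
ee_pos: [0.61, -0.3058, 0.3695]
ee_rot: [[-0.993, 0.119, -0.001], [0.119, 0.993, 0.0], [0.001, -0.0, -1.0]]
contact_force: [0.2, -0.2, 1.1]
opening: 0.0023
```

Run:
```python
from h import *
state(); s=snap('side'); t=snap('top');cv2.imwrite('pics/d5.png',np.hstack([cv2.resize(s['frame'][80:145,215:280],None,fx=6,fy=6,interpolation=cv2.INTER_CUBIC),cv2.resize(t['frame'][125:190,365:430],None,fx=6,fy=6,interpolation=cv2.INTER_CUBIC)]))
o=telemetry.observe(); g=rel(o['ee_pos']+o['ee_rot'][:,2]*.182)*1000
for x,z in [(17.5,44),(4.9,46.4),(-10.2,45.5),(-21.6,40),(-31.5,31.4),(-38.9,20.6),(-42.5,8)]: print(-(x-g[0])/10,-(z-g[2])/10)
```

```text
t 7.07 grasp rel mm [56.4 -2.1 58. ] F [ 0.2 -0.2  1.1] open 2.3
3.937385741223887 -0.33465860067661735
5.197385741223887 -0.5746586006766172
6.707385741223886 -0.48465860067661737
7.847385741223887 0.06534139932338263
8.837385741223887 0.9253413993233828
9.577385741223887 2.0053413993233824
9.937385741223887 3.2653413993233826
```

View pics/d5.png

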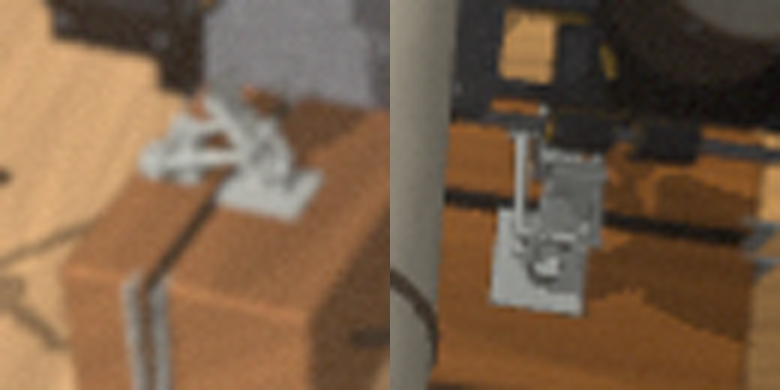

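The closed fingertips are beside the lever end on its keeper side (side crop 190,85). I start pushing.

Call:
{"method": "carry_out", "body": {"deltas": [[[0.8,0,-0.1],0],[[1.6,0,-0.2],0],[[2.4,0,-0.3],0],[[3.2,0,-0.3],0],[[3.9,0,-0.35],0],[[4.5,0,-0.5],0],[[5.2,0,-0.55],0],[[5.2,0,-0.55],0]]}}

```text
time_s: 7.83
ee_pos: [0.5573, -0.2995, 0.3762]
ee_rot: [[-0.993, 0.119, 0.001], [0.119, 0.993, 0.0], [-0.001, 0.0, -1.0]]
contact_force: [2.1, -0.5, 0.8]
opening: 0.0003
```

Run:
```python
from h import *
state(); s=snap('side'); t=snap('top');cv2.imwrite('pics/d6.png',np.hstack([cv2.resize(s['frame'][80:145,215:280],None,fx=6,fy=6,interpolation=cv2.INTER_CUBIC),cv2.resize(t['frame'][125:190,365:430],None,fx=6,fy=6,interpolation=cv2.INTER_CUBIC)]))
```

```text
t 7.83 grasp rel mm [ 3.7 -2.  64.7] F [ 2.1 -0.5  0.8] open 0.3
```

View pics/d6.png

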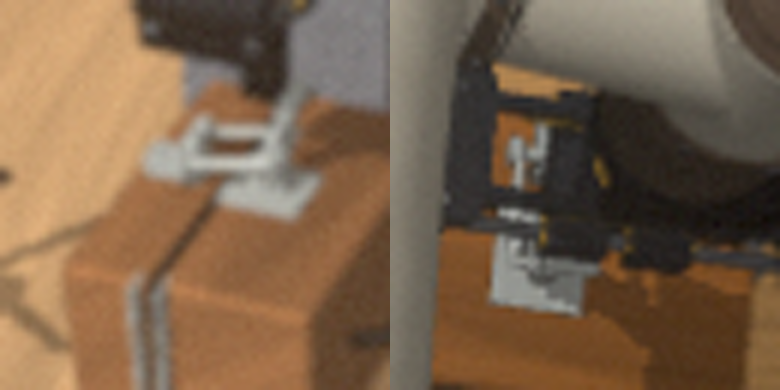

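Run:
```python
from h import *
s=load('side'); c=s['frame'][85:125,230:275].copy(); c=cv2.resize(c,None,fx=14,fy=14,interpolation=cv2.INTER_CUBIC)
def mark(p,col):
    w=PIV+p[0]*EX+(p[1]-.002)*EY+[0,0,p[2]]; q=proj(s,w); cv2.circle(c,(int((q[0]-230+.5)*14),int((q[1]-85+.5)*14)),4,col,-1)
for y in(-.025,0,.025):
    mark((.052,y,-.002),(0,0,255)) # expected hooked bar
for y in(-.009,.009): mark((.050,y,.009),(0,255,0)); mark((.050,y,-.006),(0,255,0)); mark((.08,y,-.006),(255,0,0))
cv2.imwrite('pics/d7.png',c)
P=cloud(s)
R=(P-PIV)@np.stack([EX,EY,[0,0,1]],1)*1000
for j in range(85,125):
  for i in range(235,262):
    r=R[j,i]
    if r[2]>-8 and 40<r[0]<75 and abs(r[1])<30 and (j%2==0): print((i,j),r.round(0))
```

```text
(247, 100) [ 58. -22.   5.]
(248, 100) [ 54. -21.   6.]
(249, 100) [ 51. -24.   5.]
(246, 102) [54. -3.  9.]
(247, 102) [51. -6.  8.]
(248, 102) [ 49. -10.   6.]
(249, 102) [44. -8.  8.]
(250, 102) [ 45. -19.   1.]
(251, 102) [ 41. -17.   3.]
(241, 104) [73. -2. -3.]
(242, 104) [69. -1. -1.]
(244, 104) [ 65. -10.  -6.]
(245, 104) [53.  7.  7.]
(246, 104) [49.  8.  8.]
(247, 104) [43. 11. 12.]
(248, 104) [45. -1.  4.]
(249, 104) [44. -7.  1.]
(239, 106) [74. 12. -3.]
(240, 106) [73.  7. -6.]
(242, 106) [61. 16.  2.]
(243, 106) [55. 21.  7.]
(244, 106) [51. 21.  7.]
(245, 106) [50. 14.  3.]
(246, 106) [51.  5. -2.]
(247, 106) [45.  8.  1.]
(248, 106) [45. -1. -4.]
(249, 106) [44. -6. -7.]
(242, 108) [59. 21. -3.]
(243, 108) [53. 26.  2.]
(244, 108) [49. 26.  3.]
(245, 108) [47. 22.  1.]
(246, 108) [42. 24.  3.]
```

View pics/d7.png

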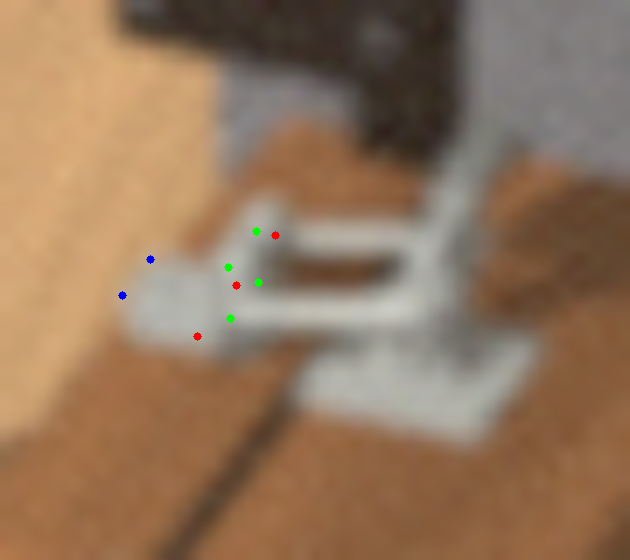

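The bar points measure about x 54 mm, z 0 mm in the pivot frame, at both buttons. That matches the bar hooked behind the lip, so I continue.

Call:
{"method": "carry_out", "body": {"deltas": [[[0.7,0,0.0],0],[[1.4,0,0.1],0],[[2.0,0,0.3],0],[[2.55,0,0.65],0],[[3.1,0,1.1],0],[[3.5,0,1.5],0],[[3.5,0,1.5],0]]}}

```text
time_s: 8.52
ee_pos: [0.5218, -0.2953, 0.3593]
ee_rot: [[-0.993, 0.119, -0.005], [0.119, 0.993, 0.002], [0.005, 0.001, -1.0]]
contact_force: [-0.2, 0.3, -0.3]
opening: 0.0004
```

Run:
```python
from h import *
state(); s=snap('side'); c=s['frame'][85:125,230:275]; cv2.imwrite('pics/d8.png',cv2.resize(c,None,fx=14,fy=14,interpolation=cv2.INTER_CUBIC))
```

```text
t 8.52 grasp rel mm [-33.   -2.   47.8] F [-0.2  0.3 -0.3] open 0.4
```

View pics/d8.png

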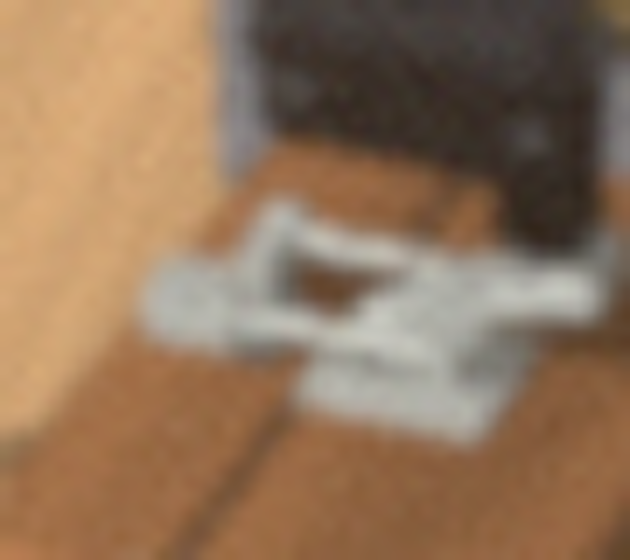

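Call:
{"method": "carry_out", "body": {"deltas": [[[0.35,0,0.45],0],[[0.6,0,0.9],0],[[0.8,0,1.3],0],[[0.9,0,1.7],0],[[0.95,0,2.1],0],[[0.95,0,2.3],0],[[0.95,0,2.3],0]]}}

```text
time_s: 9.15
ee_pos: [0.5137, -0.2942, 0.3385]
ee_rot: [[-0.993, 0.118, -0.002], [0.118, 0.993, -0.0], [0.002, -0.0, -1.0]]
contact_force: [-3.6, 0.7, 6.3]
opening: 0.0006
```

Run:
```python
from h import *
state(); s=snap('side'); c=s['frame'][85:125,230:275]; cv2.imwrite('pics/d9.png',cv2.resize(c,None,fx=14,fy=14,interpolation=cv2.INTER_CUBIC))
```

```text
t 9.15 grasp rel mm [-40.6  -2.1  27. ] F [-3.6  0.7  6.3] open 0.6
```

View pics/d9.png

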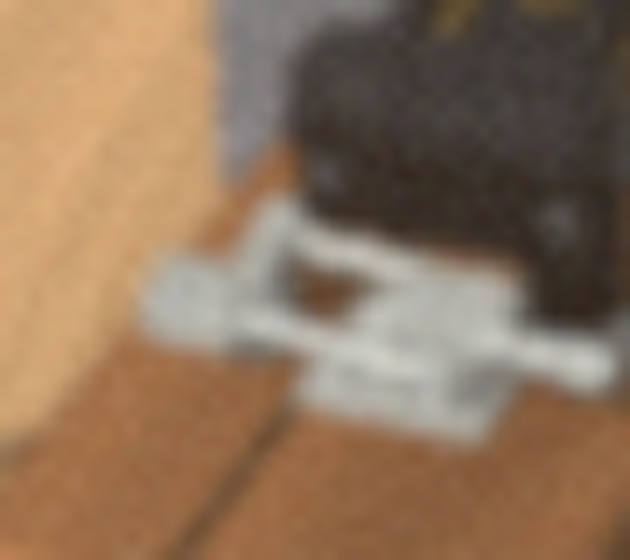

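The lever lies near level. I press a little further, then retreat.

Call:
{"method": "carry_out", "body": {"deltas": [[[0.2,0,0.2],0],[[0.3,0,0.4],0],[[0.3,0,0.5],0],[[0.3,0,0.5],0]]}}

```text
time_s: 9.53
ee_pos: [0.5122, -0.2938, 0.3382]
ee_rot: [[-0.993, 0.116, 0.006], [0.116, 0.993, -0.003], [-0.007, -0.003, -1.0]]
contact_force: [-3.3, 6.1, 20.2]
opening: 0.0003
```

Run:
```python
from h import *
state()
```

```text
t 9.53 grasp rel mm [-40.8  -2.2  26.7] F [-3.3  6.1 20.2] open 0.3
```

Solid stop: 20 N with no further travel. Retreating upward.

Call:
{"method": "carry_out", "body": {"deltas": [[[0,0,-1],0],[[0,0,-3],0],[[0,0,-7],0],[[0,0,-11],0],[[4,0,-14],0],[[8,0,-16],0],[[12,0,-18],0],[[15,0,-18],0],[[15,0,-18],0],[[15,0,-18],0]]}}

```text
time_s: 10.37
ee_pos: [0.36, -0.2759, 0.5141]
ee_rot: [[-0.993, 0.12, 0.003], [0.12, 0.993, -0.001], [-0.003, -0.0, -1.0]]
contact_force: [0.4, -0.4, 0.4]
opening: 0.0006
```

Run:
```python
from h import *
state(); s=snap('side','e_s.png'); t=snap('top','e_t.png');cv2.imwrite('pics/e1.png',np.hstack([cv2.resize(s['frame'][85:150,220:285],None,fx=6,fy=6,interpolation=cv2.INTER_CUBIC),cv2.resize(t['frame'][135:200,365:430],None,fx=6,fy=6,interpolation=cv2.INTER_CUBIC)]))
for n,S in(('side',s),('top',t)):
    R=(cloud(S)-PIV)@np.stack([EX,EY,[0,0,1]],1)*1000; R=R.reshape(-1,3)
    for lo,hi in((-60,-52),(-52,-44),(-44,-36),(-36,-28),(-28,-20)):
        m=(R[:,0]>lo)&(R[:,0]<hi)&(abs(R[:,1]+2)<8)&(R[:,2]>-30)&(R[:,2]<80); print(n,lo,hi,m.sum(),np.median(R[m,2]) if m.any() else '')
```

```text
t 10.37 grasp rel mm [-194.6   -2.3  202.6] F [ 0.4 -0.4  0.4] open 0.6
side -60 -52 11 -12.854248927411465
side -52 -44 10 6.362119142852257
side -44 -36 12 -16.15722550437784
side -36 -28 9 -16.753982145262775
side -28 -20 12 -15.166464844092648
top -60 -52 0 
top -52 -44 0 
top -44 -36 0 
top -36 -28 0 
top -28 -20 0
```

View pics/e1.png

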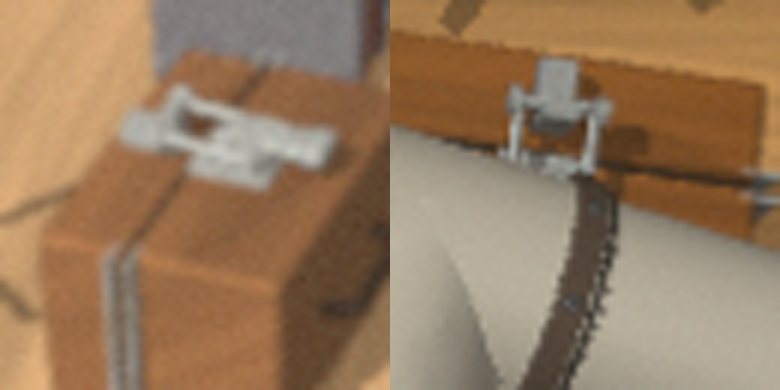

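View pics/e_s.png

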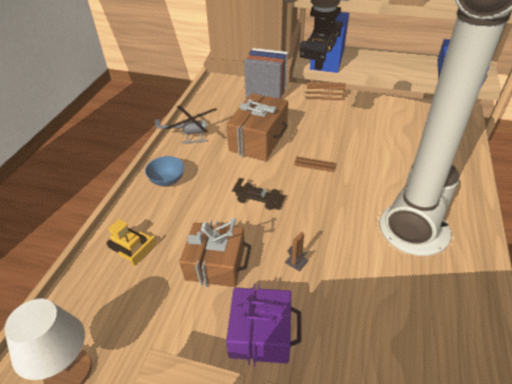

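The lever lies level in the side crop (end at 320,145), the bar sits behind the lip, and the seam gap has narrowed. The small latch, car and clip look unchanged. I wait briefly and look once more.

Call:
{"method": "carry_out", "body": {"deltas": [[[4,0,0],0],[[8,0,0],0],[[8,0,0],0],[[8,0,0],0],[[8,0,0],0],[[8,0,0],0],[[8,0,0],0],[[8,0,0],0]]}}

```text
time_s: 11.13
ee_pos: [0.2839, -0.2669, 0.5123]
ee_rot: [[-0.993, 0.118, -0.001], [0.118, 0.993, 0.0], [0.001, 0.0, -1.0]]
contact_force: [-0.1, 0.9, -0.5]
opening: 0.0004
```

Run:
```python
from h import *
state(); s=snap('side'); c=s['frame'][85:125,230:275]; cv2.imwrite('pics/e2.png',cv2.resize(c,None,fx=14,fy=14,interpolation=cv2.INTER_CUBIC))
R=(cloud(s)-PIV)@np.stack([EX,EY,[0,0,1]],1)*1000; R=R.reshape(-1,3)
m=(R[:,0]>-56)&(R[:,0]<-42)&(abs(R[:,1]+2)<12)&(R[:,2]>0)&(R[:,2]<80); print(R[m].round(0))
m=(R[:,0]>35)&(R[:,0]<60)&(abs(R[:,1]+2)<28)&(abs(R[:,1]+2)>14)&(R[:,2]>-5)&(R[:,2]<80); print(R[m].round(0))
```

```text
t 11.13 grasp rel mm [-272.    -2.4  200.8] F [-0.1  0.9 -0.5] open 0.4
[[-43.  -8.   8.]
 [-45. -13.   5.]
 [-49. -11.   7.]
 [-52. -13.   7.]
 [-44.   4.  11.]
 [-47.   2.  10.]
 [-49.  -3.   8.]
 [-52.  -2.   9.]
 [-52. -13.   2.]
 [-44.   5.   7.]
 [-51.   4.   9.]
 [-52.  -5.   3.]
 [-55.  -5.   4.]
 [-52.  -2.   1.]
 [-52.   6.   2.]]
[[ 53. -19.   8.]
 [ 51. -24.   5.]
 [ 47. -25.   6.]
 [ 45. -19.   6.]
 [ 43. -23.   4.]
 [ 42. -21.   1.]
 [ 37. -18.   4.]
 [ 43. -22.  -4.]
 [ 38. -21.  -2.]
 [ 39.  12.  13.]
 [ 55.  19.   6.]
 [ 50.  23.   9.]
 [ 49.  17.   5.]
 [ 45.  16.   6.]
 [ 53.  25.   6.]
 [ 50.  24.   5.]
 [ 47.  20.   4.]
 [ 46.  16.   2.]
 [ 42.  16.   3.]
 [ 53.  26.   2.]
 [ 50.  23.   0.]
 [ 46.  24.   2.]
 [ 42.  25.   4.]
 [ 40.  21.   2.]
 [ 35.  22.   3.]
 [ 51.  22.  -4.]
 [ 47.  22.  -3.]
 [ 45.  19.  -5.]
 [ 36.  20.  -2.]]
```

View pics/e2.png

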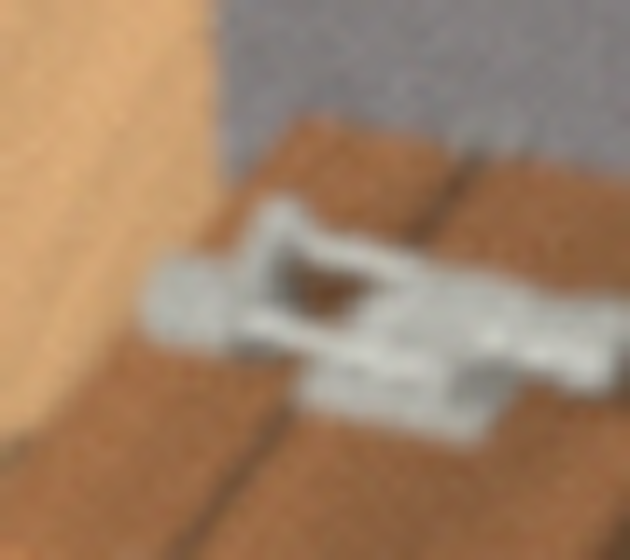

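The lever end's top is at about 8 mm, which corresponds to lever ≈ 0. The bar is at x ≈ 47 mm behind the lip, and the seam is closed. Handing in.

```bash
python3 -c "
from plant import arm; print(arm.finish_job())"
```

```text
the job is handed in; nothing more can be done
None
```

The larger case is latched and the job is handed in, at about 11 s on the robot's clock.

**What I did:** I pinched the wire loop by its end buttons, swung it over and laid it behind the keeper. Then I pushed the lever over and down with the closed fingertips. It stopped solidly: at about 20 N it moved no further.

**Last checks, with the gripper withdrawn:**
- **Lever:** its end top sits about 8 mm above the pivot, which means fully shut. It was still there 0.8 s later.
- **Loop and lid:** the bar is at about 47 mm, behind the keeper lip, and the lid's seam gap has closed to a thin line.
- **Other objects:** the small latch, race car and clip looked unchanged by eye in the side view; I did not measure them.

The arm hid the lever in the top view at the end, so the final lever reading comes from the side camera only. While I held the loop there was a steady sideways force of 6–7 N from gripping slightly off centre. It disappeared when I let go.

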